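# Rock the bead feeder's gate over and run the batch into the other bin

### The arm

A 7-joint arm with a two-finger parallel gripper is mounted at the origin on the work surface. World frame = base frame: x ahead of the robot, y to its left, z up, the work surface at z = 0. Lengths are in mm, angles in rad, forces in N, time in s.
With the tool pointing down it reaches from about 400 to 875 mm from the base axis. Payload 4.4 kg.
Tool frame: the origin (TCP) lies on the centre line of the jaws, within the pads' length; the fingertips stand 11 mm ahead of it and the grasp point (between the pads) lies 8 mm behind it (ctrl.tips_ahead is the distance from the TCP to the fingertips, in mm); z points along the fingers, y is the line along which they close (so a half turn about z gives the same grasp; the last joint's range is limited). The gripper opens to 85 mm and grips with 20 to 120 N. Pads are 22 mm wide; open, the fingers measure 114 mm over their backs; the gripper's body (76 mm by 85 mm) begins 54 mm behind the grasp point. The pads swing forward as they close: fully open they stand 13 mm farther back than shut.
Start: joints at [1.215, 0.628, 0.038, 1.517, -0.027, 0.996, -0.02], TCP at [185.772, -622.902, 242.313] pointing down, gripper open.
Joint ranges: [-3.06, 3.06], [-0.37, 2.12], [-1.25, 1.32], [0.18, 2.47], [-1.1, 4.24], [0.23, 1.98], [-2.94, 2.94]. Speed limits (rad/s): [2.57, 2.57, 3.14, 3.14, 3.14, 3.14, 3.14].

### API

Orientations are given as [roll, pitch, yaw] about the fixed x, y, z axes, in that order (R = Rz(yaw) Ry(pitch) Rx(roll)).
In Python, from cell import ctrl, eyes, job gives the robot as it stands. The module is installed in compiled form; this text tells all that it offers.
- The arm moves only by the tool carry_out, never from a script. Its argument "moves" is a list of rows, each an object of numbers: "tx", "ty", "tz": the shift along the tool's x, y, z as a fraction of full scale; "twist": the turn about the tool's z as a fraction of full scale; "fingers": the opening, from 0 (shut) to 1 (fully open). In form: [{"tx": .., "ty": .., "tz": .., "twist": .., "fingers": ..}, ...]. A call has 1 to 12 rows; each row shifts and turns the commanded pose from where the row before left it, along the tool's axes as they then stand; what a row does not reach is not made up. Full scale, the value 1, is 0.3 m for a shift and pi rad for a turn. A row lasts 1/8 s, in which the tool goes at most 62.5 mm and 10.7 degrees, less where a joint would pass 70% of its speed; a pose out of reach is approached as far as the arm can. A call with a number of a shift or a turn outside -1 to 1 is refused whole. A call with a gripper value outside its range is refused whole. The fingers move at their own pace and stop on an object; the grip force is fixed at half the most. Time passes only in rows, so rows that do not move let the fingers close. It gives the time, the measured TCP pose, the force, the opening and the grip force at its end, in the units of the state.
- ctrl.read_state(): the state, without advancing time (a new reading comes with each control period).
- eyes.get_image(name): name is "scene" or "top"; returns a dict with "color" (420x560x3 uint8, blue, green, red), "fovy" (degrees; the focal length in pixels is half the picture's height over the tangent of half this angle, whatever the lens; pixels are square), "cx", "cy" (the principal point, pixels), "k1" (the pictures are not rectified: a ray, as slopes to the right and down, at radius r is drawn at 1 + k1 r^2 times it, then the intrinsics apply), "world_from_camera" (4x4, takes a point from camera to world coordinates). Camera axes: x right, y up, looking along -z (the intrinsics and any distortion apply to the point x, -y, -z); pixel columns grow to the right and rows downward; lengths in mm; the calibration is good to about 2 mm. A picture is of the moment at which its call begins. There is no depth.
- job.finish_job(): hands the job in; it is judged then, once.
The state is a dict: "clock": time; "qpos": joint angles; "qd": joint speeds; "tau": joint torques, N m; "eef_pos": TCP position; "tool_rot": TCP orientation; "force": force on the tool from outside, world axes, zero at the start; "torque": the same for the moment, N m; "width": finger opening in mm; "gripper_force": force on a finger pad.
Only numpy, scipy, OpenCV 4.12 (cv2) and the standard library are available. Lean on these libraries where they do the work, as an engineer would, in place of code of your own. Each camera call takes 0.05 s, during which the arm holds its last target. There are 200 camera calls.

### The job

The next batch of beads must go into the other bin: with a fingertip, press down the raised end of the feeder's seesaw gate so that it rocks over to the other side, then push the shutter's upright tab sideways until the shutter is fully open, so that all three beads roll down the other chute into its bin. Leave the beads to roll by themselves: do not touch, push or pick them up, and do not disturb the other things on the bench. Finish clear of everything, with the gate left over on its new side and the shutter open.

Things in the scene. Friction and masses are not known exactly. Their poses are not given: they have to be found in the camera images.
- feeder: bead feeder fixed to the bench on a plywood board 360 x 640 mm, 12 mm thick. Origin on the bench top under the gate's pivot; x points away from the robot up the feed channel, y along the gate to the robot's left, z up; turned up to 0.3 rad. 'Feeder x, y, z' below means this frame. The feed channel's far end is 170 mm tall.
- gate (a joint): seesaw gate, an aluminium trough 240 mm long (feeder y), 76 mm wide, on a pivot along feeder x at z 100 mm, with stops at -0.28 and +0.28 rad. Positive: +y (left) end up, beads run to the -y (right) bin; negative: the reverse. Tips over-centre: rests on either stop, snaps over once past level and stays. Under 1 N down on the raised paddle rocks it.
- weight (a point): centre of the gate's steel over-centre weight, a disc 44 mm across, 20 mm thick, 65 mm above the pivot on the robot's side of the trough; it swings with the gate, leaning away from the raised end, top at 188 mm
- paddle_left (a point): centre of the top of the left (+y) finger paddle: a flat plate 58 mm (feeder x) by 54 mm (feeder y), 6 mm thick, on the gate's robot side at floor level, 105 mm from the pivot. The trough's wall, 33 mm beyond this point in +x, stands 35 mm above it. About 129 mm above the bench when up, 71 mm when down; the space beneath is free.
- paddle_right (a point): the same for the right (-y) paddle
- shutter (a joint): steel slide shutter across the feed channel that holds back the beads: 0 = shut, grows as it slides towards feeder +y, 0.054 m = fully open (stop). The channel is clear from about 0.045 m. Stays where left; takes about 1.5 N.
- tab (a point): middle of the -y face of the shutter's upright push tab, 22 mm (feeder x) by 8 mm (feeder y), which reaches 21 mm above and below this point. Push this face towards feeder +y. When shut it is at about feeder (99, -20, 190) mm; below it the channel's walls end at about 150 mm height and the waiting beads at about 167 mm.
- bin_left (a point): middle of the inner floor of the left (+y) grey catch bin at the end of the left chute, feeder (0, 255, 23) mm; inside 104 x 100 mm, rim 85 mm (far end 97 mm) above the bench
- bin_right (a point): the same for the right (-y) bin, feeder (0, -255, 23) mm
- bead1: white nylon parrel bead, a ball of 32 mm, 20 g; origin at its centre. Waits in the sloping feed channel behind the shutter (number 1 from the shutter); rolls down into the gate and on into the lower side's bin by itself within about 2 s once the shutter is open.
- bead2: white nylon parrel bead, a ball of 32 mm, 20 g; origin at its centre. Waits in the sloping feed channel behind the shutter (number 2 from the shutter); rolls down into the gate and on into the lower side's bin by itself within about 2 s once the shutter is open.
- bead3: white nylon parrel bead, a ball of 32 mm, 20 g; origin at its centre. Waits in the sloping feed channel behind the shutter (number 3 from the shutter); rolls down into the gate and on into the lower side's bin by itself within about 2 s once the shutter is open.
- jar: bystander: closed glass jar with a steel cap, 56 mm across, 75 mm tall, upright on the feeder's board behind the +y chute
- spool: bystander: grey tapered thread spool, 56 mm across, 82 mm tall, upright on the feeder's board behind the -y chute
- punch: bystander: dark steel hole punch, 36 mm across its foot, 100 mm tall, upright on the feeder's board behind the -y bin
- thimble: bystander: flat brass ring, 44 mm across, 12 mm tall, lying on the bench between the robot and the feeder
- screwdriver: bystander: screwdriver lying on the bench at the robot's right
- mallet: bystander: hammer lying on the bench at the robot's left
- wrench: bystander: wrench lying on the bench at the far right

How it is judged:
By the outcome, as a careful person would: the job done as asked, in the order asked, and still so for the second after the job is handed in, with the robot touching nothing.
It also fails if it takes over 48 s, if anything falls off the work surface, if the arm or the gripper's body presses on something with over 40 N, if the wrist force passes 120 N, or if a joint passes its speed limit or range.

## Working session

There is one attempt and no reset: what is moved stays moved. The work goes in short steps, Python scripts to look and compute and a tool call to move; the robot and the scene stay as the last step left them, time stands still between calls to the robot, and variables do not carry over. Pictures are saved under pics/ and viewed, at most 10 in all, crops included, and the job is handed in when it is done.

Besides the shell and the picture viewer there is one more tool, called after ">>>" by a JSON object that holds its "fn" and its "kwargs", one argument or row to a line. carry_out: Moves the arm, as the interface text tells. Its arguments: {"type":"object","properties":{"moves":{"type":"array","items":{"type":"object","properties":{"tx":{"type":"number","minimum":-1,"maximum":1},"ty":{"type":"number","minimum":-1,"maximum":1},"tz":{"type":"number","minimum":-1,"maximum":1},"twist":{"type":"number","minimum":-1,"maximum":1},"fingers":{"type":"number"}}}}},"required":["moves"]}

```bash
mkdir -p pics
cat > h.py <<'E'
import numpy as np, cv2
from cell import ctrl, eyes, job
def grab(n,f):
    im=eyes.get_image(n); cv2.imwrite(f'pics/{f}.png',im['color']); return im
def ray(im,u,v):
    h=im['color'].shape[0]; f=h/2/np.tan(np.radians(im['fovy'])/2)
    d=np.array([(u-im['cx'])/f,(v-im['cy'])/f]); s=d.copy()
    for _ in range(20): s=d/(1+im['k1']*(s@s))
    M=np.array(im['world_from_camera']); return M[:3,3],M[:3,:3]@np.array([s[0],-s[1],-1])
def onz(im,u,v,z):
    o,d=ray(im,u,v); return o+d*(z-o[2])/d[2]
def pix(im,p):
    h=im['color'].shape[0]; f=h/2/np.tan(np.radians(im['fovy'])/2)
    M=np.array(im['world_from_camera']); c=M[:3,:3].T@(np.array(p)-M[:3,3]); s=np.array([c[0],-c[1]])/-c[2]
    s=s*(1+im['k1']*(s@s)); return s*f+[im['cx'],im['cy']]
E
python3 - <<'E'
from h import *
for n in('top','scene'):
    im=grab(n,n+'0'); print(n,im['fovy'],im['k1'],np.round(im['world_from_camera'],3).tolist())
s=ctrl.read_state(); print(s['clock'],s['eef_pos'],s['tool_rot'],s['width'],ctrl.tips_ahead)
E
```

```text
top 57.98496858792595 -0.07173408338663162 [[0.016, 0.996, -0.089, 509.623], [-1.0, 0.018, 0.019, -4.926], [0.02, 0.088, 0.996, 1222.16], [0.0, 0.0, 0.0, 1.0]]
scene 49.83979508482548 -0.1507044384638852 [[-0.838, -0.342, 0.426, 1257.593], [0.546, -0.502, 0.671, 994.772], [-0.016, 0.795, 0.607, 1051.589], [0.0, 0.0, 0.0, 1.0]]
0.1 [ 185.63101618 -622.3827846   241.48786962] [-3.13992894e+00  1.28806500e-05  2.89787709e-01] 85.45344622516458 11.0
```

View pics/top0.png

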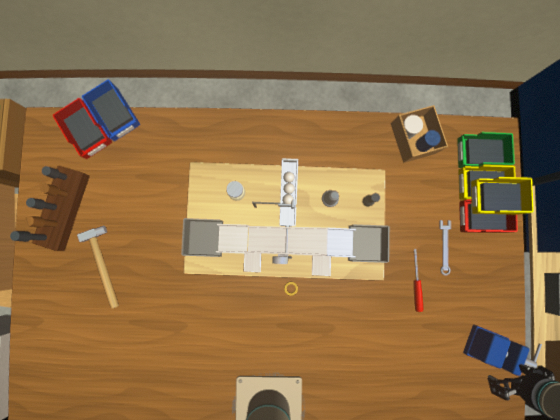

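View pics/scene0.png

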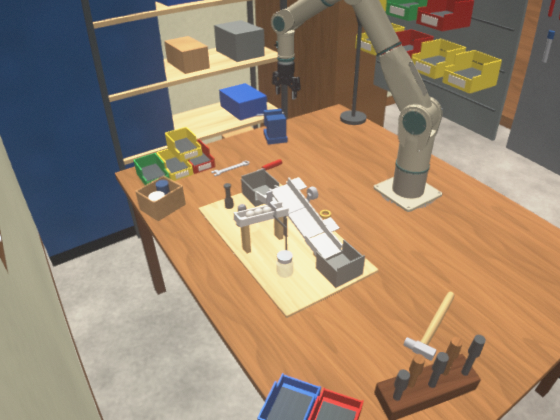

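The top view shows the feeder at about (287,225) px, nearly square to the robot. The paddles are near (252,262) and (321,265), the disc at (281,259), the shutter bar at (255–290,205) and the thimble at (291,289). I'll zoom in to see which paddle is up.

Run:
```python
from h import *
im=cv2.imread('pics/top0.png'); c=cv2.resize(im[150:300,175:400],None,fx=3.5,fy=3.5,interpolation=cv2.INTER_CUBIC); cv2.imwrite('pics/topc.png',c)
im=cv2.imread('pics/scene0.png'); c=cv2.resize(im[165:305,190:380],None,fx=4,fy=4,interpolation=cv2.INTER_CUBIC); cv2.imwrite('pics/scenec.png',c)
t=eyes.get_image('top'); hsv=cv2.cvtColor(t['color'],cv2.COLOR_BGR2HSV)
for p in [(200,200),(350,200),(100,300)]: print(hsv[p[1],p[0]])
# board corners from light-wood mask
h0=hsv[175,210].astype(int); m=cv2.inRange(hsv,np.clip(h0-[6,40,40],0,255).astype(np.uint8),np.clip(h0+[6,40,40],0,255).astype(np.uint8))
m[:150]=0;m[300:]=0;m[:,:170]=0;m[:,400:]=0
pts=cv2.findNonZero(m); r=cv2.minAreaRect(pts); b=cv2.boxPoints(r); print(r)
for q in b: print(q,onz(t,*q,12).round(1))
```

```text
[ 21 113 226]
[ 20 110 224]
[ 16 174 152]
((285.2506103515625, 217.2327880859375), (199.63995361328125, 118.72252655029297), 1.9749339818954468)
[183.44421 273.11874] [423.  276.4  12. ]
[187.53564 154.46677] [805.5 278.   12. ]
[387.057   161.34683] [ 796.7 -375.5   12. ]
[382.96558 279.9988 ] [ 410.6 -359.1   12. ]
```

View pics/topc.png

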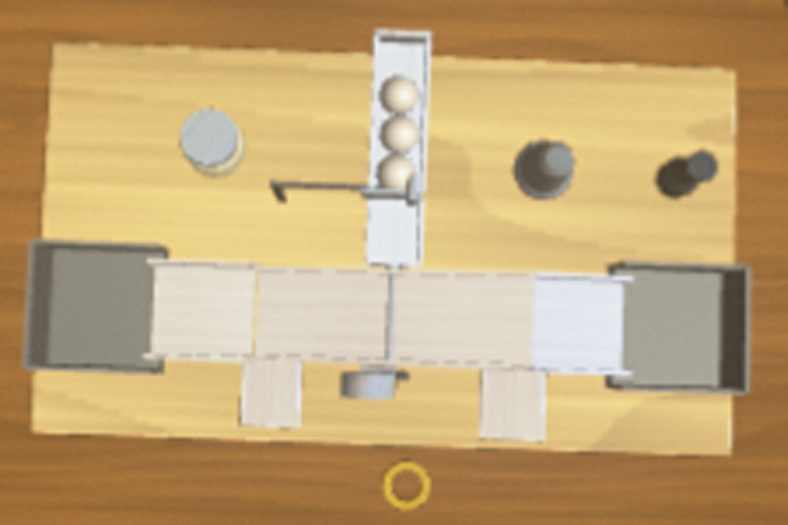

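View pics/scenec.png

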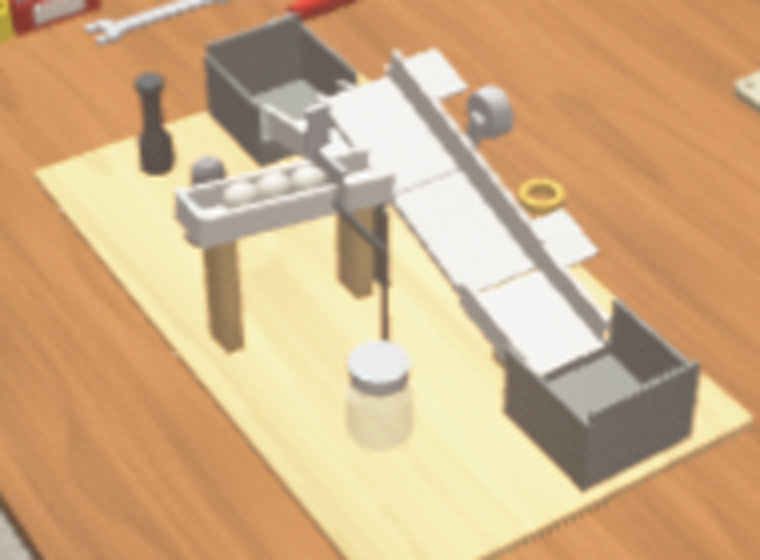

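The crops show the right (-y) paddle raised and wide, at (321.6,264.9) px in the top view. The left one is down at (252.4,262.6), and the weight leans left. So I press the right paddle. The tab stands at about (293.6,204) px, and the thimble ring lies in front.

Run:
```python
from h import *
t=eyes.get_image('top')
C=lambda a,b:(175+a/3.5,150+b/3.5)
P=lambda a,b,z:onz(t,*C(a,b),z)[:2]
# board edges (near-board corners visible) 
bc=[P(54,43,12),P(735,70,12),P(733,455,12),P(32,432,12)]
print('board',np.round(bc,1)); 
d=(bc[0]-bc[1]);print('len',np.linalg.norm(d), 'yaw far',np.arctan2(-d[0],d[1]));d=bc[3]-bc[2];print(np.linalg.norm(d),'yaw near',np.arctan2(-d[0],d[1]))
pr=P(513,402,129);pl=P(271,394,71);d=pl-pr
yaw=np.arctan2(-d[0],d[1]);print('padR',pr,'padL',pl,np.linalg.norm(d),yaw)
tab=P(414,190,205);print('tab(mid top)',tab)
binL=P(27,368,85),P(35,240,85);binR=P(747,392,85),P(748,266,85)
print('bins',np.round(binL+binR,1))
for y in (yaw,np.mean([np.arctan2(-(a-b)[0],(a-b)[1]) for a,b in((bc[0],bc[1]),(bc[3],bc[2]))])):
    R=np.array([[np.cos(y),-np.sin(y)],[np.sin(y),np.cos(y)]])
    print(y,'origin from pads',(pl+pr)/2-R@[-69,0],'from tab',tab-R@[99,-16],'board c',np.mean(bc,0),'thimble',P(407,486,6))
```

```text
board [[ 779.7  267.4]
 [ 767.6 -368.3]
 [ 410.6 -363.9]
 [ 422.1  274.1]]
len 635.7787747421131 yaw far -0.019147688733414
638.1333524569483 yaw near -0.017950599333318187
padR [ 461.57482025 -146.14766107] padL [462.71157692  55.48425464] 201.6351200819404 -0.005637721672346113
tab(mid top) [626.44331941 -58.36099762]
bins [[ 481.4  263.4]
 [ 591.   260.6]
 [ 470.6 -354.6]
 [ 579.4 -356.1]]
-0.005637721672346113 origin from pads [531.14210204 -45.72070395] from tab [527.53509578 -41.8031204 ] board c [594.99607694 -47.64886116] thimble [378.90094504 -66.19481894]
-0.01854914403336609 origin from pads [531.13132848 -46.61152076] from tab [527.75711971 -40.52749016] board c [594.99607694 -47.64886116] thimble [378.90094504 -66.19481894]
```

>>> {"fn": "carry_out", "kwargs": {
  "moves": [
    {"twist": 0.05, "tz": -0.05, "fingers": 0},
    {"twist": 0.048, "fingers": 0},
    {"fingers": 0, "ty": -0.18, "tx": 0.09},
    {"fingers": 0, "ty": -0.18, "tx": 0.09},
    {"fingers": 0, "ty": -0.18, "tx": 0.09},
    {"fingers": 0, "ty": -0.18, "tx": 0.1},
    {"fingers": 0, "ty": -0.18, "tx": 0.1},
    {"fingers": 0, "ty": -0.18, "tx": 0.1},
    {"fingers": 0, "ty": -0.18, "tx": 0.1},
    {"fingers": 0, "ty": -0.18, "tx": 0.1},
    {"fingers": 0}
  ]
}}

```text
validation failed for argument at $.mo...
```

>>> {"fn": "carry_out", "kwargs": {
  "moves": [
    {"tx": 0.0, "ty": 0.0, "tz": -0.05, "twist": 0.05, "fingers": 0.0},
    {"tx": 0.0, "ty": 0.0, "tz": 0.0, "twist": 0.048, "fingers": 0.0},
    {"tx": 0.09, "ty": -0.18, "tz": 0.0, "twist": 0.0, "fingers": 0.0},
    {"tx": 0.09, "ty": -0.18, "tz": 0.0, "twist": 0.0, "fingers": 0.0}
  ]
}}

```text
clock: 0.7
eef_pos: [242.2, -514.6, 256.9]
tool_rot: [-3.141, -0.0, -0.019]
force: [1.8, -0.8, 0.1]
width: 12.0
gripper_force: 0.0
```

>>> {"fn": "carry_out", "kwargs": {
  "moves": [
    {"tx": 0.1, "ty": -0.17, "tz": 0.0, "twist": 0.0, "fingers": 0.0},
    {"tx": 0.1, "ty": -0.17, "tz": 0.0, "twist": 0.0, "fingers": 0.0},
    {"tx": 0.1, "ty": -0.17, "tz": 0.0, "twist": 0.0, "fingers": 0.0},
    {"tx": 0.1, "ty": -0.17, "tz": 0.0, "twist": 0.0, "fingers": 0.0},
    {"tx": 0.1, "ty": -0.17, "tz": 0.0, "twist": 0.0, "fingers": 0.0},
    {"tx": 0.1, "ty": -0.17, "tz": 0.0, "twist": 0.0, "fingers": 0.0},
    {"tx": 0.1, "ty": -0.17, "tz": 0.0, "twist": 0.0, "fingers": 0.0},
    {"tx": 0.0, "ty": 0.0, "tz": 0.0, "twist": 0.0, "fingers": 0.0}
  ]
}}

```text
clock: 1.7
eef_pos: [460.8, -157.4, 257.2]
tool_rot: [-3.139, -0.001, -0.008]
force: [-0.8, -1.9, 0.2]
width: -0.3
gripper_force: 0.0
```

>>> {"fn": "carry_out", "kwargs": {
  "moves": [
    {"tx": 0.0, "ty": -0.02, "tz": 0.12, "twist": 0.0, "fingers": 0.0},
    {"tx": 0.0, "ty": 0.0, "tz": 0.12, "twist": 0.0, "fingers": 0.0},
    {"tx": 0.0, "ty": 0.0, "tz": 0.1, "twist": 0.0, "fingers": 0.0},
    {"tx": 0.0, "ty": 0.0, "tz": 0.0, "twist": 0.0, "fingers": 0.0}
  ]
}}

```text
clock: 2.2
eef_pos: [456.2, -157.2, 153.7]
tool_rot: [-3.141, 0.005, -0.019]
force: [-0.1, -0.4, -0.5]
width: -0.2
gripper_force: 0.0
```

Run:
```python
from h import *
im=grab('scene','s1')['color']; a=cv2.resize(im[150:300,220:370],None,fx=2.6,fy=2.6,interpolation=cv2.INTER_CUBIC)
im=grab('top','t1')['color']; b=cv2.resize(im[150:300,230:380],None,fx=2.6,fy=2.6,interpolation=cv2.INTER_CUBIC)
cv2.imwrite('pics/m1.png',np.hstack([a,b]))
```

```text
(no output)
```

View pics/m1.png

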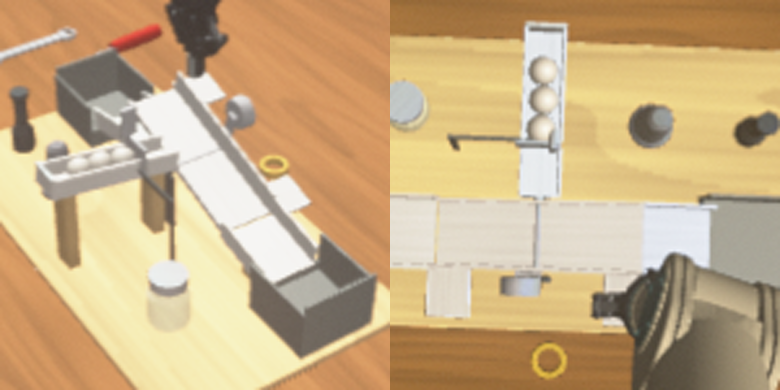

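The merged view shows the fingertip standing just above the raised right paddle (left half, about (197,75)), clear of the wall and the weight. Pressing now.

>>> {"fn": "carry_out", "kwargs": {
  "moves": [
    {"tx": 0.0, "ty": -0.02, "tz": 0.04, "twist": 0.0, "fingers": 0.0},
    {"tx": 0.0, "ty": 0.0, "tz": 0.04, "twist": 0.0, "fingers": 0.0},
    {"tx": 0.0, "ty": 0.0, "tz": 0.04, "twist": 0.0, "fingers": 0.0},
    {"tx": 0.0, "ty": 0.0, "tz": 0.04, "twist": 0.0, "fingers": 0.0},
    {"tx": 0.0, "ty": 0.0, "tz": 0.04, "twist": 0.0, "fingers": 0.0},
    {"tx": 0.0, "ty": 0.0, "tz": 0.0, "twist": 0.0, "fingers": 0.0}
  ]
}}

```text
clock: 3.05
eef_pos: [457.6, -150.6, 94.2]
tool_rot: [-3.141, 0.002, -0.018]
force: [-1.1, 0.5, -0.4]
width: -0.3
gripper_force: 0.0
```

>>> {"fn": "carry_out", "kwargs": {
  "moves": [
    {"tx": 0.0, "ty": 0.0, "tz": -0.15, "twist": 0.0, "fingers": 0.0},
    {"tx": 0.0, "ty": 0.0, "tz": -0.2, "twist": 0.0, "fingers": 0.0},
    {"tx": 0.0, "ty": 0.0, "tz": -0.2, "twist": 0.0, "fingers": 0.0},
    {"tx": 0.15, "ty": 0.0, "tz": 0.0, "twist": 0.0, "fingers": 0.0},
    {"tx": 0.2, "ty": 0.0, "tz": 0.0, "twist": 0.0, "fingers": 0.0},
    {"tx": 0.2, "ty": 0.0, "tz": 0.0, "twist": 0.0, "fingers": 0.0},
    {"tx": 0.0, "ty": 0.0, "tz": 0.0, "twist": 0.0, "fingers": 0.0}
  ]
}}

```text
clock: 3.92
eef_pos: [627.0, -152.5, 259.2]
tool_rot: [-3.141, -0.002, -0.016]
force: [-0.8, 0.7, -0.5]
width: -0.1
gripper_force: 0.0
```

Run:
```python
from h import *
im=grab('scene','s2')['color']; a=cv2.resize(im[150:300,220:370],None,fx=2.6,fy=2.6,interpolation=cv2.INTER_CUBIC)
im=grab('top','t2')['color']; b=cv2.resize(im[150:300,230:380],None,fx=2.6,fy=2.6,interpolation=cv2.INTER_CUBIC)
cv2.imwrite('pics/m2.png',np.hstack([a,b]))
```

```text
(no output)
```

View pics/m2.png

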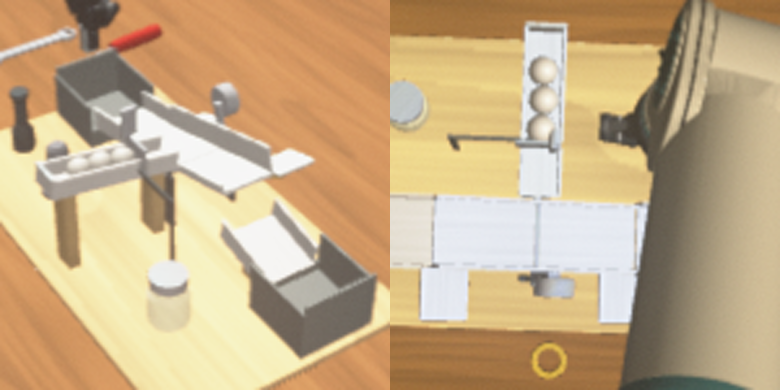

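The gate is over to the other side, with its left end up and the right paddle down. The shutter is still shut with its tab at about (555,138) in the crop, and the finger is to its right at the right x. Next I descend beside the tab.

>>> {"fn": "carry_out", "kwargs": {
  "moves": [
    {"tx": 0.0, "ty": 0.0, "tz": 0.11, "twist": 0.0, "fingers": 0.0},
    {"tx": 0.0, "ty": 0.0, "tz": 0.11, "twist": 0.0, "fingers": 0.0},
    {"tx": 0.0, "ty": -0.1, "tz": 0.0, "twist": 0.0, "fingers": 0.0},
    {"tx": 0.0, "ty": -0.06, "tz": 0.0, "twist": 0.0, "fingers": 0.0},
    {"tx": 0.0, "ty": 0.0, "tz": 0.0, "twist": 0.0, "fingers": 0.0}
  ]
}}

```text
clock: 4.65
eef_pos: [624.1, -103.9, 195.3]
tool_rot: [-3.141, -0.001, -0.015]
force: [0.5, -0.3, -0.2]
width: -0.3
gripper_force: 0.0
```

Run:
```python
from h import *
im=grab('scene','s3')['color']; a=cv2.resize(im[180:280,210:310],None,fx=3.9,fy=3.9,interpolation=cv2.INTER_CUBIC)
im=grab('top','t3')['color']; b=cv2.resize(im[150:250,250:350],None,fx=3.9,fy=3.9,interpolation=cv2.INTER_CUBIC)
cv2.imwrite('pics/m3.png',np.hstack([a,b]))
```

```text
(no output)
```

View pics/m3.png

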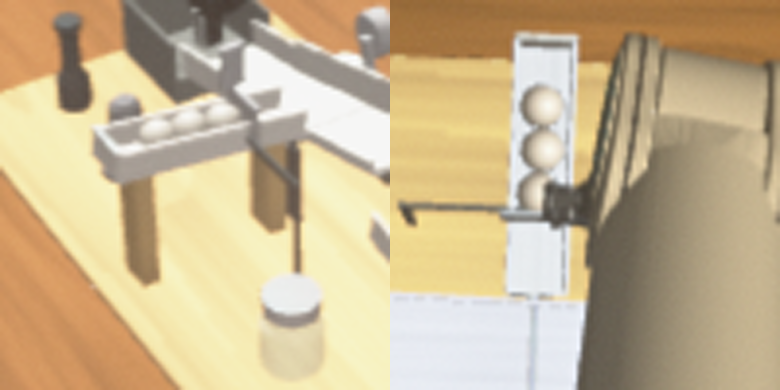

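The finger is level with the tab and just to its right (right crop about (565,205)), above the beads. Pushing towards +y.

>>> {"fn": "carry_out", "kwargs": {
  "moves": [
    {"tx": 0.01, "ty": -0.03, "tz": 0.0, "twist": 0.0, "fingers": 0.0},
    {"tx": 0.0, "ty": -0.03, "tz": 0.0, "twist": 0.0, "fingers": 0.0},
    {"tx": 0.0, "ty": -0.03, "tz": 0.0, "twist": 0.0, "fingers": 0.0},
    {"tx": 0.0, "ty": -0.03, "tz": 0.0, "twist": 0.0, "fingers": 0.0},
    {"tx": 0.0, "ty": 0.0, "tz": 0.0, "twist": 0.0, "fingers": 0.0}
  ]
}}

```text
clock: 5.38
eef_pos: [627.9, -68.5, 194.3]
tool_rot: [-3.141, 0.0, -0.017]
force: [-0.0, -0.5, -0.1]
width: -0.2
gripper_force: 0.0
```

>>> {"fn": "carry_out", "kwargs": {
  "moves": [
    {"tx": 0.0, "ty": -0.05, "tz": 0.0, "twist": 0.0, "fingers": 0.0},
    {"tx": 0.0, "ty": -0.05, "tz": 0.0, "twist": 0.0, "fingers": 0.0},
    {"tx": 0.0, "ty": -0.02, "tz": 0.0, "twist": 0.0, "fingers": 0.0},
    {"tx": 0.0, "ty": 0.0, "tz": 0.0, "twist": 0.0, "fingers": 0.0}
  ]
}}

```text
clock: 5.88
eef_pos: [628.6, -32.4, 194.3]
tool_rot: [-3.141, -0.0, -0.016]
force: [-1.0, 0.3, -0.4]
width: -0.1
gripper_force: 0.0
```

Run:
```python
from h import *
im=grab('scene','s4')['color']; a=cv2.resize(im[160:290,210:340],None,fx=3,fy=3,interpolation=cv2.INTER_CUBIC)
im=grab('top','t4')['color']; b=cv2.resize(im[150:280,250:380],None,fx=3,fy=3,interpolation=cv2.INTER_CUBIC)
cv2.imwrite('pics/m4.png',np.hstack([a,b]))
```

```text
(no output)
```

View pics/m4.png

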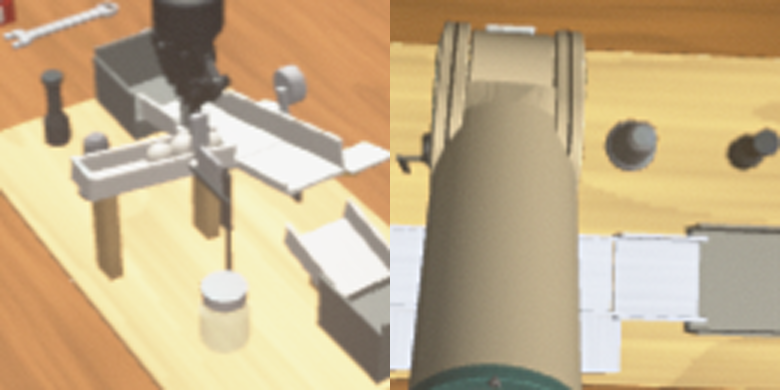

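The shutter is most of the way open and the beads are starting to roll (scene crop about (160–215,140)). I'll push on to the stop, watching the force.

>>> {"fn": "carry_out", "kwargs": {
  "moves": [
    {"tx": 0.0, "ty": -0.025, "tz": 0.0, "twist": 0.0, "fingers": 0.0},
    {"tx": 0.0, "ty": -0.015, "tz": 0.0, "twist": 0.0, "fingers": 0.0},
    {"tx": 0.0, "ty": 0.0, "tz": 0.0, "twist": 0.0, "fingers": 0.0}
  ]
}}

```text
clock: 6.35
eef_pos: [628.6, -26.3, 194.5]
tool_rot: [3.136, -0.0, -0.021]
force: [0.2, -8.4, 0.3]
width: 0.4
gripper_force: 4.0
```

The force has risen to 8 N and the tool has stalled, so the shutter is at its stop. Backing off the way it came, then up.

>>> {"fn": "carry_out", "kwargs": {
  "moves": [
    {"tx": 0.0, "ty": 0.06, "tz": 0.0, "twist": 0.0, "fingers": 0.0},
    {"tx": 0.0, "ty": 0.06, "tz": -0.1, "twist": 0.0, "fingers": 0.0},
    {"tx": 0.0, "ty": 0.1, "tz": -0.15, "twist": 0.0, "fingers": 0.0},
    {"tx": 0.0, "ty": 0.19, "tz": 0.0, "twist": 0.0, "fingers": 0.0},
    {"tx": 0.0, "ty": 0.19, "tz": 0.0, "twist": 0.0, "fingers": 0.0},
    {"tx": -0.1, "ty": 0.17, "tz": 0.0, "twist": 0.0, "fingers": 0.0},
    {"tx": -0.1, "ty": 0.17, "tz": 0.0, "twist": 0.0, "fingers": 0.0},
    {"tx": -0.1, "ty": 0.17, "tz": 0.0, "twist": 0.0, "fingers": 0.0},
    {"tx": -0.1, "ty": 0.17, "tz": 0.0, "twist": 0.0, "fingers": 0.0},
    {"tx": -0.1, "ty": 0.17, "tz": 0.0, "twist": 0.0, "fingers": 0.0},
    {"tx": -0.1, "ty": 0.17, "tz": 0.0, "twist": 0.0, "fingers": 0.0},
    {"tx": 0.0, "ty": 0.0, "tz": 0.0, "twist": 0.0, "fingers": 0.0}
  ]
}}

```text
clock: 7.85
eef_pos: [433.9, -510.7, 269.2]
tool_rot: [3.138, 0.003, -0.029]
force: [0.7, 0.5, -0.4]
width: -0.2
gripper_force: 0.0
```

>>> {"fn": "carry_out", "kwargs": {
  "moves": [
    {"tx": 0.0, "ty": 0.0, "tz": 0.0, "twist": 0.0, "fingers": 0.0},
    {"tx": 0.0, "ty": 0.0, "tz": 0.0, "twist": 0.0, "fingers": 0.0},
    {"tx": 0.0, "ty": 0.0, "tz": 0.0, "twist": 0.0, "fingers": 0.0},
    {"tx": 0.0, "ty": 0.0, "tz": 0.0, "twist": 0.0, "fingers": 0.0},
    {"tx": 0.0, "ty": 0.0, "tz": 0.0, "twist": 0.0, "fingers": 0.0},
    {"tx": 0.0, "ty": 0.0, "tz": 0.0, "twist": 0.0, "fingers": 0.0},
    {"tx": 0.0, "ty": 0.0, "tz": 0.0, "twist": 0.0, "fingers": 0.0},
    {"tx": 0.0, "ty": 0.0, "tz": 0.0, "twist": 0.0, "fingers": 0.0}
  ]
}}

```text
clock: 8.85
eef_pos: [439.9, -504.5, 269.3]
tool_rot: [-3.142, 0.0, -0.018]
force: [-0.1, -0.1, 0.5]
width: 0.1
gripper_force: 0.0
```

Run:
```python
from h import *
im=grab('top','t5')['color']; cv2.imwrite('pics/m5.png',cv2.resize(im[150:310,175:405],None,fx=3.4,fy=3.4,interpolation=cv2.INTER_CUBIC))
```

```text
(no output)
```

View pics/m5.png

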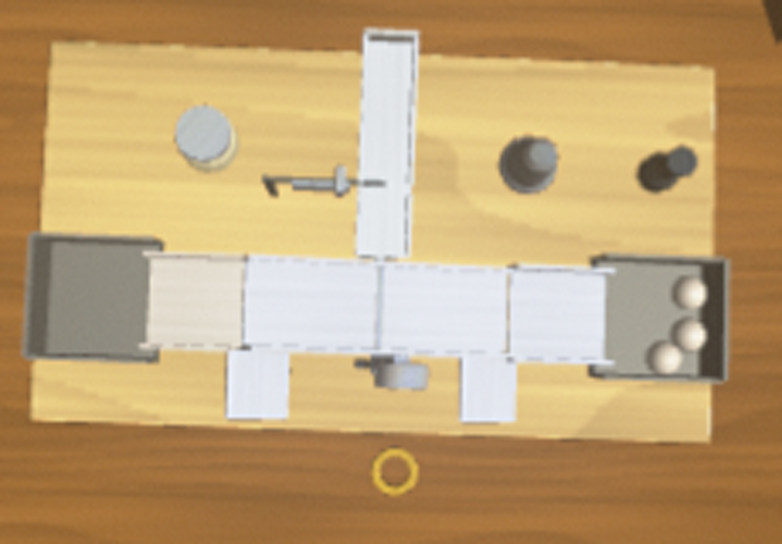

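All three beads are in the right bin, around (690,325). The gate is over, the shutter is open with its tab off the channel at (341,180), and the bystanders haven't moved.

```bash
python3 -c "
from cell import job; print(job.finish_job())"
```

```text
the job is handed in; nothing more can be done
None
```

The job is handed in: I rocked the gate over by its right paddle and pushed the shutter open to its stop; all three beads rolled into the right bin, and the arm finished clear of everything.

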